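Centre the gallipot on the inspection stage and bring it up to the viewing head

ROBOT

A 7-joint arm with a two-finger parallel gripper is mounted at the origin on a cart in front of the work surface, level with it; the furniture and walls round the work are solid. World frame = base frame: x ahead of the robot, y to its left, z up, the work surface at z = 0. Lengths are in m, angles in rad, forces in N, time in s.
With the tool pointing down it reaches from about 0.4 to 0.875 m from the base axis. Payload 6.5 kg.
Tool frame: the origin (TCP) lies where the fingers leave the gripper's body, on its centre line; the fingertips stand 73 mm ahead of it and the grasp point (between the pads) lies ctrl.tcp_to_grasp ahead of it (ctrl.tcp_to_grasp is the distance from the TCP to the grasp point, in m); z points along the fingers, y is the line along which they close (so a half turn about z gives the same grasp; the last joint's range is limited). The gripper opens to 85 mm and grips with 20 to 120 N. Pads are 22 mm wide; open, the fingers measure 114 mm over their backs; the gripper's body (76 mm by 85 mm) begins 54 mm behind the grasp point. The pads swing forward as they close: fully open they stand 13 mm farther back than shut.
Start: joints at [1.279, 0.536, -0.004, 1.538, 0.003, 1.067, -0.071], TCP at [0.146, -0.633, 0.304] pointing down, gripper open.
Joint ranges: [-2.7, 2.7], [-0.37, 2.16], [-1.27, 1.26], [0.24, 2.4], [-1.31, 4.45], [0.19, 1.91], [-2.76, 2.76]. Speed limits (rad/s): [2.39, 2.39, 3.14, 3.14, 3.14, 3.14, 3.14].

INTERFACE

Orientations are given as a rotation vector (axis times angle).
In Python, from cell import ctrl, eoat, cams, nets gives the robot as it stands. Calls block until the motion is done:
- ctrl.goto(position, orientation): joint-space move of the TCP to a pose.
- ctrl.movel(position, rot=None, feed=0.15): straight line of the TCP; rot=None keeps the orientation; feed is the mean speed in m/s.
- ctrl.goto_joints(angles): joint-space move.
- eoat.open_gripper() and eoat.grasp(grasp_force=None): open the fingers fully, or close them until they stop; grasp_force is the grip in N (None keeps the last).
- ctrl.pause(seconds).
- ctrl.ik(position, orientation): joint angles nearest the present ones, or None.
- ctrl.state(): the state.
- cams.capture(name): name is "scene" or "side" or "wrist"; returns the picture (384x512x3 uint8, red, green, blue); there is no depth.
- cams.camera_info(name): a dict with "vfov" (degrees; the focal length in pixels is half the picture's height over the tangent of half this angle, whatever the lens; pixels are square), "cx", "cy" (the principal point, pixels), "origin" and "rotation" of the camera in the world. Camera axes: x right, y down, z forward; pixel columns grow to the right and rows downward; lengths in m; the calibration is good to about 2 mm. The wrist camera is an equidistant fisheye: a pixel r from the principal point sees the ray r / f radians off the axis. A picture is of the moment at which its call begins: read the wrist's pose just before it. camera_info takes no time and is no camera call; for the wrist camera it gives the pose at the moment of the call.
A pose or a line that the arm cannot do raises ctrl.Unreachable and nothing moves.
- ctrl.hand_in(): hands the job in; it is judged then, once.
Trained networks look in the newest picture that a camera, given by its name, has taken for a name from the list of things; names that differ only in an ending like _2 or _b are one class to them, and where a whole thing is asked for, a point or a joint stands for the part that bears it (a point fixed in the world has none). Each returns a list of dicts, best first, with "score" (0 to 1); they miss things now and then, are a little off and sometimes report something else, mostly with a low value. They report only what shows in the picture. A call takes as long as a camera call. They do not tell look-alikes from the thing itself.
- nets.cut_out(label, camera): "pixels" (384x512 bool, what is visible of it) and "bbox" ([left, top, width, height] in pixels, round what is visible of it).
The state is a dict: "time_s": time; "q": joint angles; "qd": joint speeds; "joint_torque": joint torques, N m; "eef_pos": TCP position; "tcp_rot": TCP orientation; "wrist_force": force on the tool from outside, world axes, zero at the start; "torque": the same for the moment, N m; "opening": finger opening in m; "grip_force": force on a finger pad.
Only numpy, scipy, OpenCV 4.12 (cv2) and the standard library are available. Lean on these libraries where they do the work, as an engineer would, in place of code of your own. Each camera call takes 0.05 s, during which the arm holds its last target. There are 200 camera calls.

TASK

Inspect the foot of the steel gallipot that stands upside down on the shuttle stage: without picking it up, tap it sideways until it is centred on the stage's etched ring. Then gently push the stage home to its stop under the viewing head, keeping the gallipot centred, and swing the lift lever until the gallipot comes up against the head's light sleeve and just begins to lift it, by no more than about 4 mm. Leave the other things on the table where they are.

Things in the scene. Friction and masses are not known exactly. Their poses are not given: they have to be found in the camera images.
- stand: fixed inspection stand. Origin on the table below the stage's centre while the stage is out; own +x points along the rails to the column, +y left of that. Grey bed 345 x 150 mm, 15 mm high; rail end blocks to z = 0.030, carriage under the stage to 0.032. Column 22 mm across, 220 mm high, at own (225, 0) mm; head's axis at own (150, 0) mm, tube 43 mm across, its top 100 mm above the sleeve's rim
- stage_mark (a point): centre of the etched ring on the top face of the stage, an aluminium disc 140 mm across, 9 mm thick, that moves along the rails; top at z = 0.060 while the lever is at its start. The ring is 88 to 90 mm across: a centred gallipot shows about 4 mm of plate all round inside it. Four tick lines run outward along the stage's x and y axes (parallel to the stand's)
- gallipot: small stainless bowl lying upside down, loose on the stage: 81 mm across at its rim (below, on the stage), sloping in to 77 mm at 4 mm up, 59 mm at 20 mm up and a flat foot 33 mm across on top, 30 mm up; about 0.12 kg. Origin at the centre of its underside, z up. It starts 12 to 38 mm from the mark, on the side away from the head; it slides with ordinary friction and stops when a slow push stops
- carriage (a joint): travel of the shuttle stage along the rails (m): 0 fully out, as it starts; 0.150 home against the stop, when the mark is under the head. About 4 N of friction, stays where it is left; it can be pushed by the front rim of the stage disc (disc underside at z = 0.051)
- lift_lever (a joint): angle of the lift lever (rad): 0 as it starts, 1.9 at its far stop. It turns about the stage's upright axis, counterclockwise seen from above, and raises the stage by 8.0 mm per rad; stays where it is left (about 1.5 N of push at the knob)
- lever_knob (a point): centre of the black ball knob, 22 mm across, on the end of the lift lever, always at z = 0.048; its bar is 8 mm thick at z = 0.038. At joint value q it lies, from the stage's axis in the stand's frame, at (-135 cos(0.95 - q), 135 sin(0.95 - q)) mm: it starts in front on the +y side and sweeps across the front towards -y. Travels with the stage along the rails
- sleeve_rim (a point): centre of the lower rim of the light sleeve, a short upright tube 32 mm across with a black rubber lip that hangs loose below the viewing head. Its height differs from start to start, z = 0.097 to 0.102
- sleeve (a joint): how far the light sleeve has been lifted off its rest (m): 0 hanging, 0.010 fully up; 0.08 kg, slides freely. It moves as soon as the gallipot's foot comes up against its rim
- spare_gallipot: bystander: small steel bowl standing open side up, 91 mm across, 36 mm high, origin at the centre of its underside; leave it alone
- tag_bin: bystander: small open bin of plastic seals, 74 x 106 x 45 mm, origin at the centre of its underside; leave it alone
- gauze_block: bystander: stack of folded wipes, 101 x 102 x 29 mm, origin at the centre of its underside; leave it alone
Not all that is in view belongs to the job. Leave any pink look-alike of the gallipot alone.

How it is judged:
On the way, in this order (a step that is already met when the one before it is completed fails the run):
1. the gallipot lies centred on the etched ring (within 4 mm), let go, while the stage is still out (horizontal distance between gallipot and stage_mark below 0.004 m and linear speed of gallipot below 0.01 m/s and contact force between the fingers and gallipot below 0.05 N and value of joint carriage below 0.02 m), for 0.2 s.
2. the stage is home under the head with the gallipot still centred (within 4.5 mm) (value of joint carriage above 0.146 m and horizontal distance between gallipot and stage_mark below 0.0045 m), for 0.2 s.
3. the gallipot has come up under the light sleeve and just lifts it (up to 4.5 mm) (value of joint sleeve between 0.0003 and 0.0045 m), for 0.2 s.
At the end, for the whole second after the job is handed in: the stage is home (within 4 mm of its stop), the gallipot sits flat on it within 4.5 mm of the centre of the etched ring, and it has come up against the light sleeve and holds it lifted by no more than 4.5 mm; all at rest (all of step 2 and all of step 3 and z of gallipot in the frame of stage_mark below 0.002 m and angle between gallipot's own z axis and vertical below 0.05 rad and linear speed of gallipot below 0.01 m/s); the robot touches nothing.
It fails at once if the gallipot is lifted off the stage or tipped (z of gallipot in the frame of stage_mark above 0.006 m or angle between gallipot's own z axis and vertical above 0.2 rad).
It fails at once if the gallipot is struck or pressed hard (over 15 N) (contact force between the fingers and gallipot above 15 N).
It fails at once if a bystander is shifted by more than 20 mm (distance of any of spare_gallipot, tag_bin, gauze_block from where it was at the start of the episode above 0.02 m).
It also fails if it takes over 64 s, if anything falls off the work surface, if the arm or the gripper's body presses on something with over 40 N, if the wrist force passes 120 N, or if a joint passes its speed limit or range.

## Working session

There is one attempt and no reset: what is moved stays moved. The work goes in short steps, each a Python script; the robot and the scene stay as the last script left them, time stands still between calls to the robot, and variables do not carry over. Pictures are saved under pics/ and viewed, at most 10 in all, crops included, and the job is handed in when it is done.

```bash
mkdir -p pics; ls; cat > h.py <<'E'
import numpy as np, cv2
from cell import ctrl,eoat,cams,nets
def ray(info,px):
    f=192/np.tan(np.radians(info['vfov'])/2); R=np.array(info['rotation']); 
    u=np.array([px[0]-info['cx'],px[1]-info['cy']])
    if info.get('fish'):
        r=np.hypot(*u); th=r/f; d=np.array([*(u/max(r,1e-9)*np.sin(th)),np.cos(th)])
    else: d=np.array([*(u/f),1.])
    return np.array(info['origin']),R@(d/np.linalg.norm(d))
def onz(info,px,z):
    o,d=ray(info,px); return o+d*(z-o[2])/d[2]
def proj(info,p):
    f=192/np.tan(np.radians(info['vfov'])/2); v=np.array(info['rotation']).T@(np.array(p)-np.array(info['origin']))
    if info.get('fish'):
        r=np.hypot(v[0],v[1]); th=np.arctan2(r,v[2]); return np.array([info['cx'],info['cy']])+v[:2]/max(r,1e-9)*th*f
    return np.array([info['cx'],info['cy']])+f*v[:2]/v[2]
def cap(n):
    i=dict(cams.camera_info(n)); i['fish']=n=='wrist'; return cams.capture(n),i
def save(im,name,s=1): cv2.imwrite('pics/'+name,cv2.resize(im[:,:,::-1],None,fx=s,fy=s,interpolation=cv2.INTER_CUBIC))
E
python3 - <<'E'
from h import *
ims=[]
for n in ('scene','side'):
    im,i=cap(n); ims.append(im); print(n,i)
    cv2.imwrite(f'pics/raw_{n}.png',im[:,:,::-1])
    for l in ('gallipot','stage_mark','lever_knob','sleeve_rim','spare_gallipot','tag_bin','gauze_block','stand'):
        for d in nets.cut_out(l,n)[:3]:
            ys,xs=np.nonzero(d['pixels']); print(l,round(d['score'],2),d['bbox'],xs.mean().round(1),ys.mean().round(1))
for k,im in enumerate(ims): save(im,f'a{k}.png',1.56)
print(ctrl.state())
print(ctrl.tcp_to_grasp)
E
```

```text
pics
scene {'vfov': 56.244514107604715, 'cx': 259.6594145953907, 'cy': 190.26112956298363, 'origin': array([ 0.04583622, -1.24568183,  0.57626689]), 'rotation': array([-2.00068554,  0.44659375, -0.29335623]), 'fish': False}
gallipot 0.96 [313.2, 255.5, 35.7, 23.1] 331.2 265.7
gallipot 0.58 [248.6, 180.9, 24.5, 21.0] 260.8 192.3
gallipot 0.21 [237.7, 182.7, 44.9, 26.1] 258.8 194.2
stage_mark 0.8 [237.9, 181.6, 45.2, 23.4] 258.3 194.7
lever_knob 0.4 [213.5, 198.4, 26.4, 9.3] 226.5 202.2
sleeve_rim 0.44 [248.6, 182.4, 23.3, 17.9] 260.4 192.9
spare_gallipot 0.88 [312.1, 203.4, 26.4, 18.7] 325.0 211.7
tag_bin 0.84 [182.2, 160.0, 29.7, 28.1] 198.1 175.0
gauze_block 0.64 [249.0, 156.4, 21.2, 16.7] 257.2 162.9
side {'vfov': 45.76812776887718, 'cx': 266.8687649527044, 'cy': 191.1923421264806, 'origin': array([0.20236061, 0.66446256, 0.5979127 ]), 'rotation': array([-0.3787803 ,  2.53486882, -1.5748896 ]), 'fish': False}
gallipot 0.95 [253.6, 182.2, 27.9, 21.1] 267.8 193.9
gallipot 0.72 [236.9, 187.6, 85.6, 39.7] 267.2 209.1
stage_mark 0.67 [239.4, 190.4, 51.8, 23.9] 260.9 204.0
lever_knob 0.7
[... 313 characters left out ...]

{'time_s': 0.9, 'q': array([ 1.27882214,  0.53637054, -0.00440733,  1.53791734,  0.00258465,
        1.06727243, -0.07122521]), 'qd': array([-0.00068068, -0.00050603, -0.00104572, -0.00013054, -0.00017881,
       -0.0011614 , -0.00027085]), 'joint_torque': array([-9.18988699e-04, -5.83338368e+01,  1.04756467e+00, -2.59446949e+01,
        1.23720121e-02,  1.78036033e-03,  1.02133239e-05]), 'eef_pos': array([ 0.14551778, -0.63349388,  0.30390214]), 'tcp_rot': array([ 3.12155541e+00,  3.53904046e-01, -7.10935038e-06]), 'wrist_force': array([-0.52328877, -0.05481098, -0.06338631]), 'torque': array([-0.04123056, -0.00454315,  0.00517373]), 'grip_force': 0.0, 'opening': 0.0852900192622555}
0.0539
```

```bash
sed -i "s/i\['fish'\]=n=='wrist'/i['fish']=n=='wrist'; i['rotation']=cv2.Rodrigues(np.array(i['rotation'],float))[0]/" h.py; sed -i 's/; return cams.capture(n),i/\n    return cams.capture(n),i/' h.py
python3 -c "
import cv2
a=cv2.imread('pics/raw_scene.png')[130:300,150:370];b=cv2.imread('pics/raw_side.png')[130:330,100:360]
a=cv2.resize(a,(780,600),interpolation=3);b=cv2.resize(b,(780,600),interpolation=3)
cv2.imwrite('pics/c0.png',a);cv2.imwrite('pics/c1.png',b)"
```

```text
(no output)
```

View pics/c0.png

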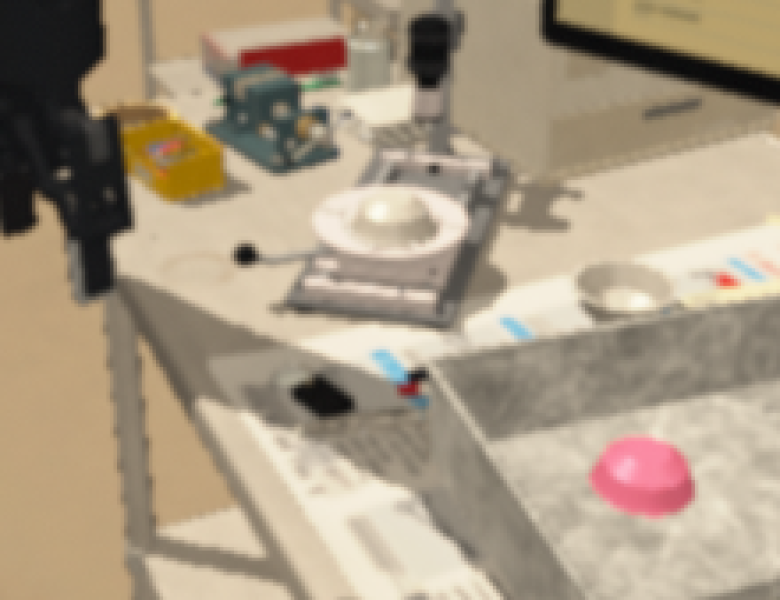

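View pics/c1.png

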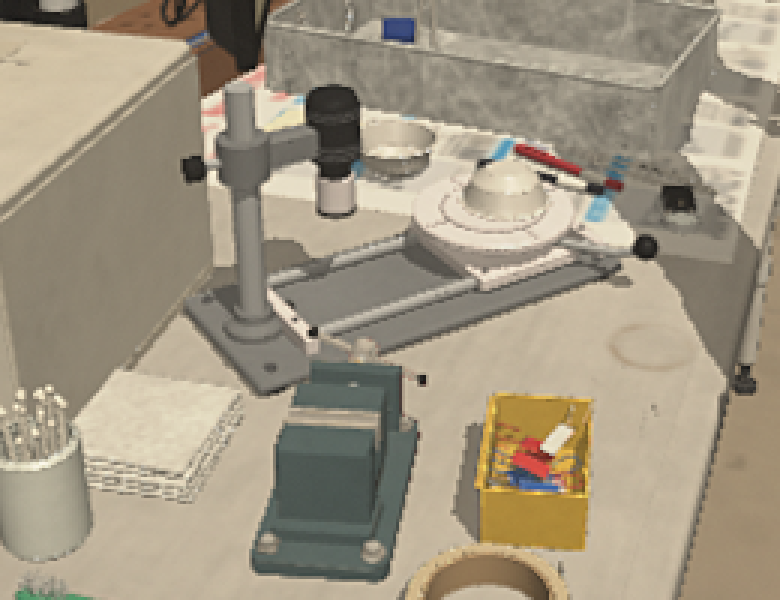

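The steel gallipot on the stage (scene ≈(261,192), side ≈(268,194)) is the one meant: it is inverted and sits on the ring disc. The pink look-alike is in the tray at scene (331,266), and the spare bowl (scene (325,212)) stands open side up.

```bash
python3 - <<'E'
from h import *
S,T=[ (lambda i:(i.update(rotation=cv2.Rodrigues(np.array(i['rotation'],float))[0],fish=False),i)[1])(dict(cams.camera_info(n))) for n in('scene','side')]
def tri(a,b):
    o1,d1=ray(S,a);o2,d2=ray(T,b)
    A=np.stack([d1,-d2],1);t=np.linalg.lstsq(A,o2-o1,rcond=None)[0]
    p,q=o1+d1*t[0],o2+d2*t[1]; return (p+q)/2,np.linalg.norm(p-q)
s=lambda x,y:(x/3.545+150,y/3.529+130); t=lambda x,y:(x/3+100,y/3+130)
print('knob',tri(s(246,254),t(645,246)))
print('knob z',onz(S,s(246,254),.048),onz(T,t(645,246),.048))
print('disc centre',onz(S,s(392,223),.06),onz(T,t(496,215),.06))
print('disc tri',tri(s(392,223),t(496,215)))
print('foot',onz(S,s(393,205),.09),onz(T,t(506,180),.09))
print('column base side',onz(T,t(250,325),.015))
print('head top',tri(s(431,25),t(333,95)))
print('sleeve bottom',tri(s(428,112),t(336,207)))
print('spare',onz(S,(325,205),.036),onz(T,(231.8,174),.036))
E
```

```text
knob (array([ 0.35719474, -0.32593117,  0.0484504 ]), np.float64(0.002570655946906392))
knob z [ 0.35893993 -0.32435198  0.048     ] [ 0.35600355 -0.32571199  0.048     ]
disc centre [ 0.489299   -0.34394858  0.06      ] [ 0.4831679  -0.31769426  0.06      ]
disc tri (array([ 0.4908344 , -0.33468449,  0.05284788]), np.float64(0.007049349193912264))
foot [ 0.4790924  -0.36608065  0.09      ] [ 0.47743626 -0.32606894  0.09      ]
column base side [ 0.63803915 -0.16012994  0.015     ]
head top (array([ 0.58676603, -0.22217613,  0.1938418 ]), np.float64(0.00046719077777185054))
sleeve bottom (array([ 0.58723131, -0.21766056,  0.10158766]), np.float64(0.004182749827352304))
spare [ 0.65775099 -0.45630481  0.036     ] [ 0.64131311 -0.50004583  0.036     ]
```

```bash
cat >> h.py <<'E'
def down(a): return np.array([np.pi*np.cos(a/2),np.pi*np.sin(a/2),0])  # tool x at world angle a
E
python3 - <<'E'
from h import *
i=cams.camera_info('wrist'); s=ctrl.state()
R=cv2.Rodrigues(s['tcp_rot'])[0]; print(i['vfov'],'cam in tcp',R.T@(i['origin']-s['eef_pos']),'axis in tcp',R.T@cv2.Rodrigues(i['rotation'])[0])
for a in np.radians([48,48+90,48-90,48+180]):
    print(a,[None if (q:=ctrl.ik(np.array(p),down(a))) is None else np.round(q,2) for p in ((.44,-.38,.32),(.42,-.40,.134),(.54,-.27,.127),(.48,-.33,.30))])
E
```

```text
65.70646984690485 cam in tcp [ 0.07113429 -0.00074791 -0.07060547] axis in tcp [[-6.61682734e-04 -9.58971306e-01 -2.83502375e-01]
 [ 9.99999618e-01 -7.96646447e-04  3.60768062e-04]
 [-5.71817379e-04 -2.83502028e-01  9.58971466e-01]]
0.8377580409572782 [array([ 0.81,  0.41, -0.23,  1.7 ,  0.11,  1.04, -0.19]), array([ 0.81,  0.66, -0.17,  1.82,  0.17,  0.67, -0.19]), array([ 0.57,  0.71, -0.25,  1.76,  0.25,  0.71, -0.55]), array([ 0.72,  0.44, -0.26,  1.72,  0.13,  1.  , -0.32])]
2.4085543677521746 [array([ 1.05,  0.46, -0.56,  1.68,  0.27,  1.07,  1.24]), array([ 1.03,  0.7 , -0.48,  1.81,  0.46,  0.74,  1.15]), array([ 0.76,  0.76, -0.53,  1.75,  0.51,  0.78,  0.82]), array([ 0.95,  0.49, -0.57,  1.7 ,  0.3 ,  1.04,  1.11])]
-0.7330382858376184 [array([ 0.57,  0.4 ,  0.09,  1.71, -0.04,  1.03, -1.64]), array([ 0.6 ,  0.65,  0.11,  1.84, -0.11,  0.66, -1.53]), array([ 0.33,  0.69,  0.09,  1.77, -0.09,  0.68, -1.84]), array([ 0.48,  0.42,  0.06,  1.73, -0.03,  0.99, -1.75])]
3.9793506945470716 [array([-0.1 ,  0.63,  1.1 ,  1.75, -0.61,  1.15, -2.69]), array([-0.02,  1.  ,  1.08,  1.87, -1.08,  1.  , -2.32]), array([ 1.09,  1.01, -1.08,  1.73,  1.02,  1.08,  2.06]), array([ 1.26,  0.67, -1.07,  1.68,  0.63,  1.18,  2.43])]
```

```bash
python3 - <<'E'
from h import *
eoat.grasp()
a=np.radians(-42)
for k,p in enumerate([(.434,-.284,.25),(.39,-.334,.25)]):
    ctrl.goto(np.array(p),down(a)); ctrl.pause(.2)
    im,i=cap('wrist'); np.savez(f'w{k}.npz',im=im,**i)
    for l in ('gallipot','stage_mark','lever_knob','sleeve_rim'):
        for d in nets.cut_out(l,'wrist')[:2]: print(l,round(d['score'],2),d['bbox'])
    save(im,f'w{k}.png',1.5)
s=ctrl.state();print(s['time_s'],s['opening'],s['eef_pos'])
E
```

```text
gallipot 0.69 [225.3, 48.6, 90.2, 90.4]
stage_mark 0.68 [174.1, 25.4, 157.2, 157.5]
lever_knob 0.51 [54.9, 103.6, 33.3, 41.0]
sleeve_rim 0.67 [53.4, 104.7, 36.2, 42.2]
gallipot 0.38 [0.0, 111.4, 32.4, 41.3]
stage_mark 0.71 [111.5, 26.4, 145.5, 156.1]
lever_knob 0.72 [229.5, 159.9, 52.8, 64.2]
sleeve_rim 0.85 [2.4, 110.8, 29.5, 42.5]
4.6167 -0.0004184917302649358 [ 0.39034037 -0.3336078   0.24997272]
```

View pics/w0.png

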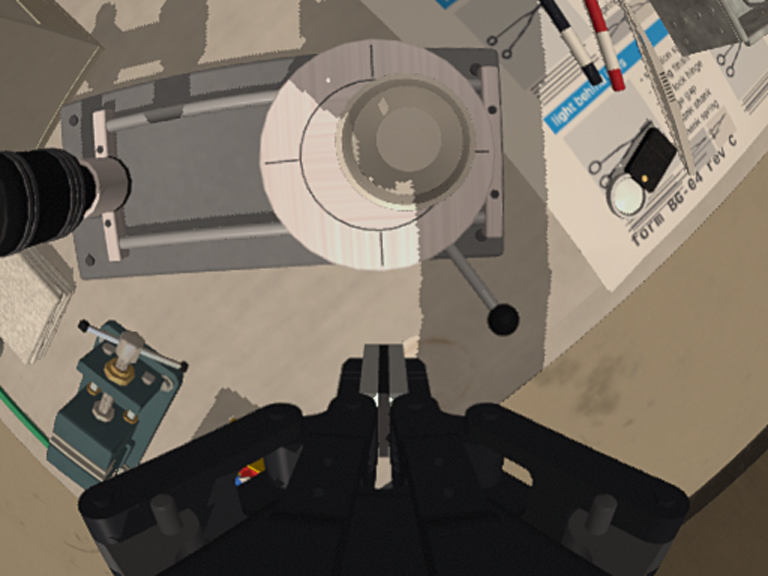

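View pics/w1.png

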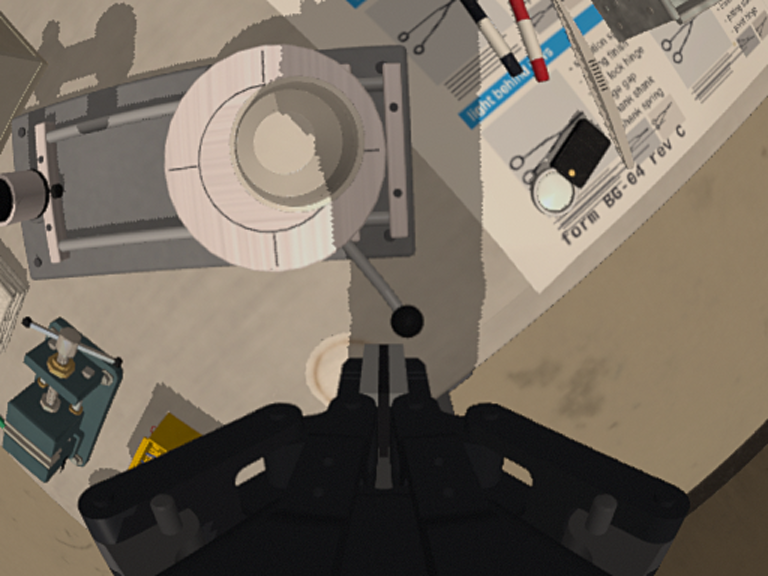

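Both views show the ring, ticks and gallipot clearly. In w0 (full-resolution pixels) the disc centre is ≈(254,104), the gallipot foot ≈(272,93), the knob ≈(335,213) and the sleeve ≈(78,124). I'll fit circles to these.

```bash
cat >> h.py <<'E'
from scipy.optimize import minimize
def sub(im,p): return cv2.remap(im,p[:,0].astype(np.float32)[None],p[:,1].astype(np.float32)[None],cv2.INTER_LINEAR)[0]
def circ(i,c,r,z,n=180):
    t=np.arange(n)*2*np.pi/n; return np.array([proj(i,(c[0]+r*np.cos(u),c[1]+r*np.sin(u),z)) for u in t])
def fit(im,i,c0,parts,span=.012):
    """parts: (r,z,kind) kind 'edge' or 'line'"""
    g=cv2.GaussianBlur(im.astype(np.float32).mean(2),(0,0),.8)
    def sc(c):
        s=0
        for r,z,k in parts:
            d=.0012
            A,B,C=[sub(g,circ(i,c,r+e,z)) for e in(-d,0,d)]
            v=np.abs(C-A) if k=='edge' else np.clip((A+C)/2-B,-10,40)
            s+=np.minimum(v,40).mean()
        return s
    c0=np.array(c0[:2]); best=c0
    for st in (.003,.001,.0003):
        R=np.arange(-4,5)*st if st<.003 else np.arange(-span,span+1e-6,st)
        b=best; best=max((b+np.array([x,y]) for x in R for y in R),key=sc)
    return best,sc(best)
DISC=[(.070,.060,'edge')]; RING=[(.0445,.060,'line'),(.070,.060,'edge')]
POT=[(.0405,.0605,'edge'),(.0165,.090,'edge')]
E
cat > m.py <<'E'
from h import *
for k in (0,1):
    d=dict(np.load(f'w{k}.npz')); im=d.pop('im'); i=d; i['fish']=True
    o=(174+78.5,25+78.7) if k==0 else (184,104)
    c0=onz(i,o,.06); s1=fit(im,i,c0,DISC); s2=fit(im,i,s1[0],RING,.003)
    f=(272,93) if k==0 else (189,95)
    p0=onz(i,f,.09); p1=fit(im,i,p0,POT); p2=fit(im,i,p0,POT[:1]);p3=fit(im,i,p1[0],POT[1:],.003)
    print(k,'disc',s1,'ring',s2,'pot',p1,'rim',p2,'foot',p3)
    if k==0:
        T=[onz(i,(x/1.5,y/1.5),.06)[:2] for x,y in((371,43),(265,162),(488,151),(382,266))]
        print('axis deg',np.degrees([np.arctan2(*(T[1]-T[2])[::-1]),np.arctan2(*(T[3]-T[0])[::-1])-np.pi/2]))
        T0=i,(503/1.5,319/1.5)
    else: print('knob',onz(T0[0],T0[1],.048),onz(i,(407/1.5,321/1.5),.048))
    v=im.copy()
    for (c,parts) in((s2[0],RING),(p1[0],POT)):
        for r,z,_ in parts:
            for q in circ(i,c,r,z,90): v[int(round(q[1])),int(round(q[0]))]=(255,0,0)
    save(v[0:220,60:360],f'f{k}.png',2.5)
E
python3 m.py
```

```text
0 disc (array([ 0.49107381, -0.33129886]), np.float32(28.582968)) ring (array([ 0.49077381, -0.33159886]), np.float32(45.592384)) pot (array([ 0.48527595, -0.34901337]), np.float32(25.346596)) rim (array([ 0.48767595, -0.35301337]), np.float32(17.306501)) foot (array([ 0.48527595, -0.34901337]), np.float32(16.009935))
axis deg [50.58998703 50.60183752]
1 disc (array([ 0.49093835, -0.33164205]), np.float32(33.102596)) ring (array([ 0.49093835, -0.33164205]), np.float32(48.161324)) pot (array([ 0.48522074, -0.34879772]), np.float32(32.665367)) rim (array([ 0.48462074, -0.35249772]), np.float32(20.045519)) foot (array([ 0.48522074, -0.34879772]), np.float32(21.521555))
knob [ 0.3557584  -0.32308188  0.048     ] [ 0.35565494 -0.32291073  0.048     ]
```

```bash
cat >> h.py <<'E'
MARK=np.array([.4909,-.3316]); AX=np.radians(50.6); E1=np.array([np.cos(AX),np.sin(AX)]); E2=np.array([-E1[1],E1[0]])
def own(v): return np.array([v@E1,v@E2])*1000
E
python3 - <<'E'
from h import *
d=dict(np.load('w0.npz'));d['fish']=True
print('tray',onz(d,(690/1.5,170/1.5),0.0))
pot=np.array([.4852,-.3489]); u=MARK-pot; L=np.linalg.norm(u); u/=L; a=np.arctan2(u[1],u[0])
at=lambda s,z:np.array([*(MARK-u*s),z])
H=.0405+.011
ctrl.goto(at(H+L+.016,.25),down(a)); ctrl.movel(at(H+L+.016,.1375),feed=.1)
ctrl.movel(at(H+.006,.1375),feed=.03); ctrl.pause(.3)
s=ctrl.state(); print(s['time_s'],s['eef_pos'],s['wrist_force'])
im,i=cap('wrist'); np.savez('w2.npz',im=im,**i); save(im,'w2.png',1.5)
E
```

```text
tray [ 0.31827638 -0.52999099  0.        ]
8.8667 [ 0.47284981 -0.3862594   0.13744921] [-0.96683143 -0.24596969 -0.63251895]
```

View pics/w2.png

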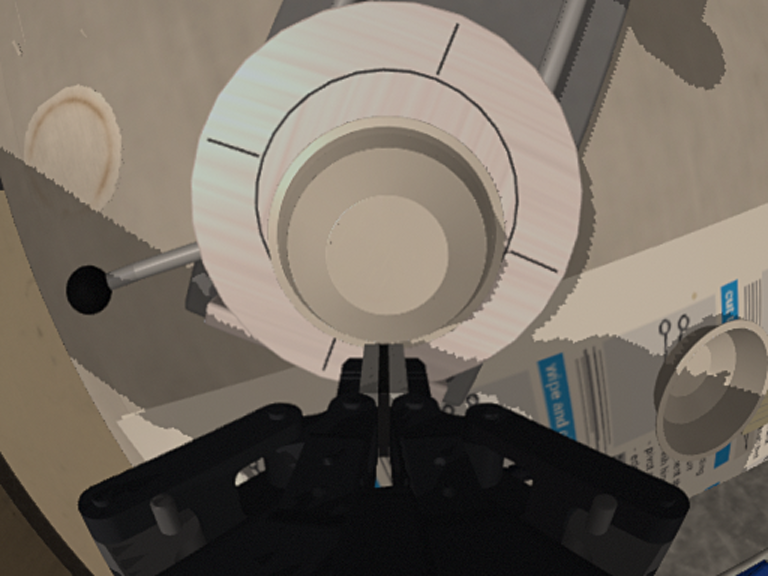

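The finger stands behind the gallipot at about (256,235) px. The foot is at ≈(258,170) and the disc centre ≈(258,128). The gap inside the ring is still larger on the head side, so it needs more push.

```bash
cat >> h.py <<'E'
def meas(im,i,mark,pot):
    s,ss=fit(im,i,mark,RING,.006); p,ps=fit(im,i,pot,POT,.009); f,_=fit(im,i,p,POT[1:],.003);r,_=fit(im,i,p,POT[:1],.003)
    print('mark',s.round(4),round(float(ss),1),'pot',p.round(4),round(float(ps),1),'off own mm',own(p-s).round(1),'foot',own(f-s).round(1),'rim',own(r-s).round(1)); return s,p
E
python3 - <<'E'
from h import *
d=dict(np.load('w2.npz'));im=d.pop('im');d['fish']=True
meas(im,d,MARK,onz(d,(387/1.5,255/1.5),.09))
E
```

```text
mark [ 0.4909 -0.3313] 56.4 pot [ 0.4875 -0.3427] 38.3 off own mm [-10.9  -4.6] foot [-11.3  -4.6] rim [-14.7  -6.8]
```

```bash
python3 - <<'E'
from h import *
p=ctrl.state()['eef_pos']; pot=np.array([.4875,-.3427]); u=np.array([.4909,-.3313])-pot; L=np.linalg.norm(u);u/=L
print(L)
for step in (L-.003,):
    p=p+np.array([*u*step,0]); ctrl.movel(p,feed=.02); ctrl.pause(.3)
    im,i=cap('wrist'); s,q=meas(im,i,MARK,pot+u*step)
    r=s-q; print(own(r))
    # finish by remaining distance along u
    rem=float(r@u)
    if 0<rem<.006:
        p=p+np.array([*u*rem,0]); ctrl.movel(p,feed=.02); ctrl.pause(.3)
        im,i=cap('wrist'); meas(im,i,MARK,s)
np.savez('w3.npz',im=im,**i); save(im,'w3.png',1.5); print(ctrl.state()['time_s'])
E
```

```text
0.011896217886370465
mark [ 0.4909 -0.3313] 67.8 pot [ 0.4896 -0.3335] 43.1 off own mm [-2.5 -0.4] foot [-2.5 -0.4] rim [-3.6 -4.3]
[2.47870978 0.40880502]
mark [ 0.4909 -0.3313] 66.7 pot [ 0.4906 -0.3319] 38.2 off own mm [-0.7 -0.1] foot [-0.9  0.2] rim [-5.  -1.1]
10.4833
```

View pics/w3.png

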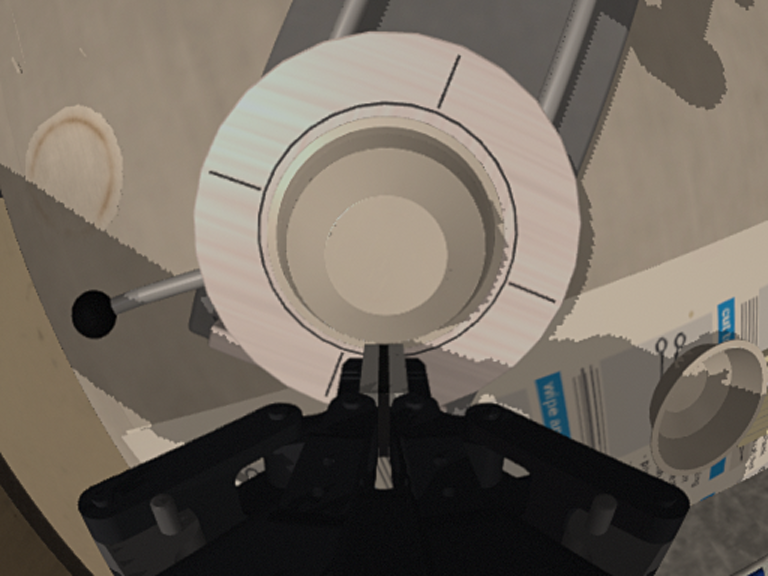

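```bash
cat >> h.py <<'E'
def tilted(t,ang=AX):
    e=np.array([np.cos(ang),np.sin(ang),0]);k=np.array([0,0,1.]);z=np.sin(t)*e-np.cos(t)*k;x=-(np.cos(t)*e+np.sin(t)*k)
    return cv2.Rodrigues(np.stack([x,np.cross(z,x),z],1))[0].ravel()
def tcp4tip(tip,rv): return np.array(tip)-.073*cv2.Rodrigues(rv)[0][:,2]
E
python3 - <<'E'
from h import *
p=ctrl.state()['eef_pos']; u=np.array([.308,.951])
ctrl.movel(p+np.array([*u*.0008,0]),feed=.02); ctrl.pause(.1)
ctrl.movel(p-np.array([*u*.02,0]),feed=.05); ctrl.pause(.4)
im,i=cap('wrist'); meas(im,i,MARK,MARK); print(ctrl.state()['time_s'])
np.savez('w4.npz',im=im,**i)
S,T=[ (lambda i:(i.update(rotation=cv2.Rodrigues(np.array(i['rotation'],float))[0],fish=False),i)[1])(dict(cams.camera_info(n))) for n in('scene','side')]
b=onz(T,(318,180),0); print('tray base',b,own(b[:2]-MARK))
for z in(.06,.1,.15,.2): print(z,proj(T,(b[0],b[1],z)),proj(S,(b[0],b[1],z)))
for t in np.radians([0,10,20]):
  for da in np.radians([0,25,-25]):
    rv=tilted(t,AX+da); out=[]
    for s in (-.09,-.07,.08):
        q=ctrl.ik(tcp4tip([*(MARK+E1*s),.054],rv),rv); out.append(None if q is None else np.round(q,2))
    print(np.degrees(t),np.degrees(da),out)
E
```

```text
mark [ 0.4909 -0.3313] 65.3 pot [ 0.4906 -0.3316] 42.1 off own mm [-0.4  0. ] foot [-0.4  0.5] rim [-4.6 -0.8]
11.85
tray base [ 3.99600893e-01 -6.18261783e-01  1.11022302e-16] [-279.46351291 -111.40309594]
0.06 [319.35708278 162.24476903] [276.37610926 247.10425789]
0.1 [320.2911098  150.02453787] [276.94916959 233.31313167]
0.15 [321.49324006 134.29660971] [277.70026503 215.23745742]
0.2 [322.73561244 118.0421787 ] [278.4929917  196.15989634]
0.0 0.0 [array([ 1.31,  0.91, -0.94,  1.77,  0.89,  0.96,  2.45]), array([ 1.28,  0.91, -0.94,  1.77,  0.89,  0.96,  2.41]), array([ 1.02,  0.92, -0.94,  1.73,  0.89,  0.98,  2.18])]
0.0 25.0 [array([ 0.35,  0.72,  0.44,  1.83, -0.45,  0.69, -2.34]), array([ 0.32,  0.72,  0.44,  1.83, -0.46,  0.69, -2.37]), array([ 0.07,  0.74,  0.45,  1.79, -0.47,  0.72, -2.62])]
0.0 -25.0 [array([ 1.26,  0.86, -0.85,  1.77,  0.81,  0.9 ,  2.06]), array([ 1.23,  0.86, -0.85,  1.77,  0.81,  0.9 ,  2.03]), array([ 0.97,  0.88, -0.85,  1.73,  0.81,  0.92,  1.79])]
10.0 0.0 [array([ 1.46,  0.99, -1.05,  1.75,  0.83,  0.94,  2.58]), array([ 1.43,  0.99, -1.05,  1.
[... 310 characters left out ...]
 1.82,  0.78,  0.78,  2.16]), array([ 1.39,  0.89, -0.94,  1.82,  0.79,  0.77,  2.12]), array([ 1.1 ,  0.87, -0.9 ,  1.82,  0.81,  0.73,  1.84])]
20.0 0.0 [array([ 1.61,  1.13, -1.19,  1.71,  0.82,  0.99,  2.68]), array([ 1.58,  1.13, -1.19,  1.73,  0.82,  0.97,  2.64]), array([ 1.33,  1.1 , -1.17,  1.76,  0.87,  0.87,  2.37])]
20.0 25.0 [array([ 0.63,  0.81,  0.3 ,  1.65, -0.6 ,  1.02, -2.13]), array([ 0.6 ,  0.8 ,  0.3 ,  1.66, -0.61,  1.  , -2.15]), array([ 0.39,  0.79,  0.26,  1.69, -0.66,  0.93, -2.34])]
20.0 -25.0 [array([ 1.6 ,  1.  , -1.08,  1.85,  0.81,  0.71,  2.23]), array([ 1.56,  0.99, -1.07,  1.86,  0.82,  0.7 ,  2.19]), array([ 1.26,  0.92, -0.99,  1.9 ,  0.86,  0.58,  1.88])]
```

```bash
python3 - <<'E'
from h import *
p=ctrl.state()['eef_pos']; ctrl.movel([p[0],p[1],.24],feed=.15)
rv=tilted(np.radians(10),AX+np.radians(25)); M=np.array([.4909,-.3314])
at=lambda s,z: tcp4tip([*(M+E1*s),z],rv)
ctrl.goto(at(-.095,.14),rv); print(np.round(ctrl.state()['q'],2))
ctrl.movel(at(-.095,.0545),feed=.08); ctrl.pause(.3)
f0=ctrl.state()['wrist_force']; print('f0',f0)
ctrl.movel(at(-.066,.0545),feed=.02); print('f',ctrl.state()['wrist_force']-f0)
ctrl.movel(at(.064,.0545),feed=.05); print('f',ctrl.state()['wrist_force']-f0)
for s in np.arange(.065,.0735,.001):
    ctrl.movel(at(s,.0545),feed=.02); f=ctrl.state()['wrist_force']-f0; print(round(s,3),f.round(1))
    if -f[:2]@E1>10: break
ctrl.pause(.2); print(ctrl.state()['time_s'],ctrl.state()['wrist_force']-f0)
im,i=cap('wrist'); np.savez('w5.npz',im=im,**i); save(im,'w5.png',1.5)
E
```

```text
[ 0.55  0.62  0.3   1.71 -0.39  0.97 -2.34]
f0 [ 0.34252477  0.58467118 -0.09055231]
f [-3.00304768 -2.91268176  1.56482416]
f [-4.01573958 -2.64302138  1.79303331]
0.065 [-4.6 -2.8  2.7]
0.066 [-3.6 -2.8  3. ]
0.067 [-3.8 -2.2  3. ]
0.068 [-4.3 -3.2  2.1]
0.069 [-3.  -3.1  2.9]
0.07 [-3.6 -2.3  2.6]
0.071 [-4.9 -4.4  3. ]
0.072 [-5.8 -4.8  3.6]
0.073 [-6.8 -5.8  4.4]
23.1 [-7.1298573  -6.29408912  4.87766643]
```

View pics/w5.png

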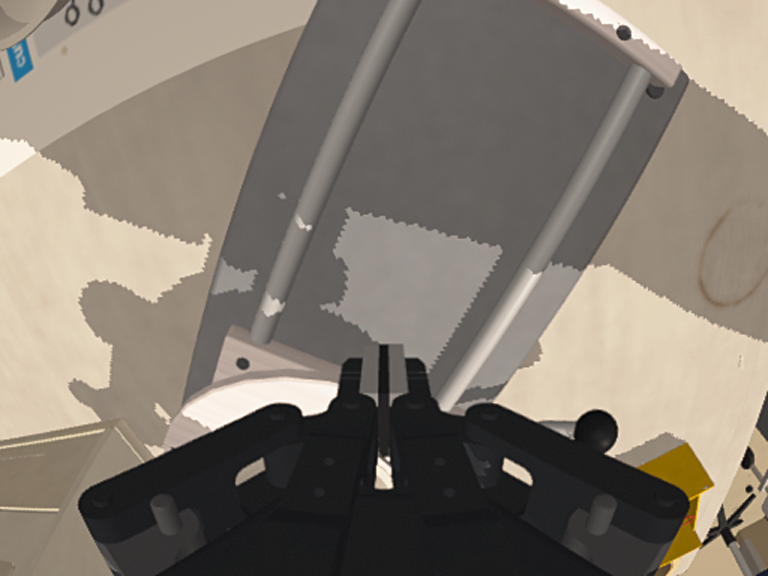

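The rising force (about 1.4 N per mm from 0.070 on) shows the stage is at its stop. In w5 the knob is at ≈(398,287) px. I'll back off, then look at the home position obliquely.

```bash
cat >> h.py <<'E'
HOME=np.array([.4909,-.3314])+.15*E1
W=lambda x,y: HOME+E1*x+E2*y   # stand-parallel offsets from home axis
E
python3 - <<'E'
from h import *
rv=tilted(np.radians(10),AX+np.radians(25)); M=np.array([.4909,-.3314])
at=lambda s,z: tcp4tip([*(M+E1*s),z],rv)
ctrl.movel(at(.045,.0545),feed=.06); ctrl.movel(at(.02,.16),feed=.2)
a=np.radians(-39.4)
v=[]
for k,(x,y,z) in enumerate([(-.13,.071,.22),(-.13,.02,.22)]):
    ctrl.goto(np.array([*W(x,y),z]),down(a)); ctrl.pause(.15)
    im,i=cap('wrist'); np.savez(f'h{k}.npz',im=im,**i); 
    print(proj(i,[*HOME,.1]),proj(i,[*HOME,.06])); v.append(im)
    for (r,z,c) in ((.0445,.06,0),(.07,.06,0)):
        pass
p=[proj(dict(np.load(f'h{k}.npz'),fish=True),[*HOME,.075]).astype(int) for k in (0,1)]
cr=[im[max(0,q[1]-75):q[1]+75,max(0,q[0]-50):max(0,q[0]-50)+150] for im,q in zip(v,p)]
h=min(c.shape[0] for c in cr); print([c.shape for c in cr],p)
save(np.hstack([c[:h] for c in cr]),'h.png',2.6)
print(ctrl.state()['time_s'])
E
```

```text
[ 73.9863084 117.6095459] [ 99.67823987 114.57070512]
[ 81.12459864 183.25785983] [104.76815007 171.19376617]
[(150, 150, 3), (150, 150, 3)] [array([ 90, 115]), array([ 96, 175])]
25.9583
```

View pics/h.png

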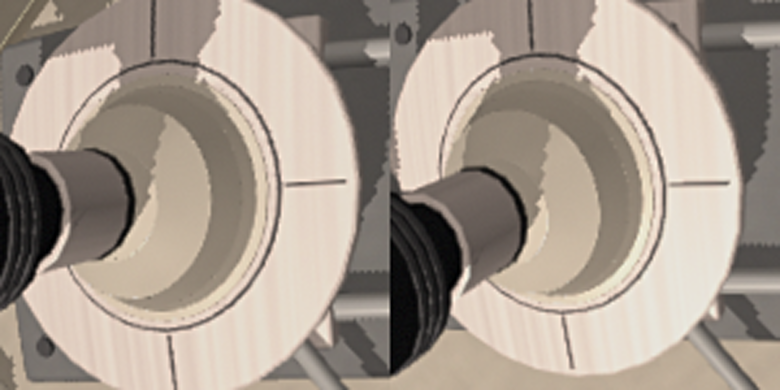

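The gallipot is evenly inside the ring at home. The sleeve's lip shows at h0 ≈(91,118) and h1 ≈(98,186) px. I'll fit its height.

```bash
python3 - <<'E'
from h import *
from scipy.optimize import least_squares
I=[dict(np.load(f'h{k}.npz'),fish=True) for k in(0,1)]
P=[np.array([(110,153),(122,168),(134,203),(124,243),(108,258)])/2.6+(40,40),
   (np.array([(495,170),(512,183),(526,222),(516,254),(498,269)])-(390,0))/2.6+(46,100)]
def res(c):
    o=[]
    for i,p in zip(I,P):
        C=circ(i,c[:2],c[3] if len(c)>3 else .016,c[2],360); o+= [np.linalg.norm(C-q,axis=1).min() for q in p]
    return np.array(o)
for x0 in ([*HOME,.1],[*HOME,.1,.016]):
    r=least_squares(res,x0,x_scale=.001,diff_step=1e-4); print(r.x.round(4),own(r.x[:2]-HOME).round(1),r.fun.round(2))
for i in I:
    im=i.pop('im'); s,_=fit(im,i,HOME,DISC,.006); print('home disc',s,own(s-HOME))
    meas(im,i,s,s)
for z in (.097,.099,.101): # centre fixed
    print(z, np.abs(res([*HOME,z])).mean())
E
```

```text
[ 0.5867 -0.2128  0.0964] [2.4 1.2] [0.8  0.37 0.17 0.4  0.44 0.34 0.14 0.18 0.73 0.32]
[ 0.5872 -0.2123  0.0963  0.0165] [3.2 1.2] [0.58 0.33 0.19 0.42 0.2  0.61 0.22 0.05 0.67 0.02]
home disc [ 0.58550958 -0.21548996] [-0.38083831  0.46364014]
mark [ 0.5858 -0.2152] 54.6 pot [ 0.5895 -0.2112] 51.0 off own mm [ 5.4 -0.3] foot [ 5.4 -0.3] rim [ 0.5 -2.7]
home disc [ 0.58570958 -0.21548996] [-0.25389221  0.30909343]
mark [ 0.5857 -0.2151] 54.0 pot [ 0.5874 -0.2098] 56.0 off own mm [5.2 2.1] foot [5.5 2.3] rim [ 4.6 -1.4]
0.097 1.932037256532207
0.099 1.1982628380544411
0.101 0.6809479548292052
```

```bash
python3 - <<'E'
from h import *
I=[dict(np.load(f'w{k}.npz'),fish=True) for k in(0,1)]
def tri(a,b):
    o1,d1=ray(I[0],np.array(a)/1.5);o2,d2=ray(I[1],np.array(b)/1.5)
    t=np.linalg.lstsq(np.stack([d1,-d2],1),o2-o1,rcond=None)[0]; p=(o1+d1*t[0]+o2+d2*t[1])/2
    return p.round(3),own(p[:2]-HOME).round(0)
print('handle R',tri((185,366),(119,361)),'handle L',tri((84,326),(26,322)),'nut',tri((130,340),(68,335)))
for (x,y,z) in ((-.057,.124,.117),(-.12,-.06,.117)):
  for a in (-39.4,140.6,50.6,5,95,-80):
    q=ctrl.ik(np.array([*W(x,y),z]),down(np.radians(a))); print(x,y,a,None if q is None else q.round(2))
E
```

```text
handle R (array([ 0.478, -0.114,  0.026]), array([ 10., 148.])) handle L (array([ 0.554, -0.103,  0.069]), array([66., 96.])) nut (array([ 0.523, -0.109,  0.046]), array([ 42., 116.]))
-0.057 0.124 -39.4 [ 0.23  0.58  0.08  2.07 -0.09  0.49 -1.89]
-0.057 0.124 140.6 [ 0.85  0.7  -0.72  2.04  0.74  0.68  0.53]
-0.057 0.124 50.6 [ 0.48  0.59 -0.24  2.06  0.26  0.52 -0.64]
-0.057 0.124 5 [ 0.34  0.58 -0.07  2.07  0.08  0.5  -1.27]
-0.057 0.124 95 [ 0.61  0.61 -0.41  2.05  0.44  0.56 -0.02]
-0.057 0.124 -80 [ 0.12  0.58  0.21  2.08 -0.24  0.5  -2.46]
-0.12 -0.06 -39.4 [ 0.42  0.78  0.1   1.63 -0.11  0.74 -1.69]
-0.12 -0.06 140.6 [ 1.14  1.09 -1.08  1.58  1.04  1.14  0.68]
-0.12 -0.06 50.6 [ 0.66  0.79 -0.25  1.61  0.25  0.77 -0.39]
-0.12 -0.06 5 [ 0.53  0.78 -0.06  1.62  0.06  0.74 -1.04]
-0.12 -0.06 95 [ 0.77  0.82 -0.43  1.61  0.43  0.81  0.26]
-0.12 -0.06 -80 [ 0.32  0.79  0.25  1.64 -0.26  0.75 -2.28]
```

```bash
cat >> h.py <<'E'
R0=.137; DA=np.radians(50.6)
def ft(th,z=.117): return np.array([*W(-R0*np.cos(th),R0*np.sin(th)),z])
def slv(im):
    S=dict(np.load('side0.npz')); return None
E
python3 - <<'E'
from h import *
p=ctrl.state()['eef_pos']
ctrl.goto(ft(1.18,.22),down(DA)); ctrl.pause(.2)
im,i=cap('side'); cv2.imwrite('pics/side_b.png',im[:,:,::-1]); np.savez('side0.npz',im=im,**i)
print('sleeve px',proj(i,[*HOME,.1]),proj(i,[*HOME,.101]),proj(i,[*HOME,.2]))
f0=ctrl.state()['wrist_force']
ctrl.movel(ft(1.18,.15),feed=.1);print((ctrl.state()['wrist_force']-f0).round(1))
ctrl.movel(ft(1.18,.117),feed=.06);print((ctrl.state()['wrist_force']-f0).round(1))
for th in np.arange(1.08,.1,-.12):
    ctrl.movel(ft(th),feed=.06); print(round(th,2),(ctrl.state()['wrist_force']-f0).round(1))
im,i=cap('side'); cv2.imwrite('pics/side_c.png',im[:,:,::-1])
im,i=cap('scene'); cv2.imwrite('pics/scene_c.png',im[:,:,::-1])
print(ctrl.state()['time_s'])
a=cv2.imread('pics/side_b.png')[140:235,160:300];b=cv2.imread('pics/side_c.png')[140:235,160:300]
cv2.imwrite('pics/sbc.png',cv2.resize(np.vstack([a,b]),None,fx=3.1,fy=3.1,interpolation=3))
E
```

```text
sleeve px [211.51484547 199.41067875] [211.50000361 199.03457595] [209.96704979 160.1884799 ]
[ 0.  -0.9  0.1]
[-0.8 -0.4  2.1]
1.08 [ 1.  -0.7  1.2]
0.96 [-0.2  0.3  1. ]
0.84 [-0.6  0.2  0.1]
0.72 [-0.2 -0.1  1.5]
0.6 [ 0.4 -0.1  1. ]
0.48 [-1.2 -0.   1.4]
0.36 [-0.2  0.5  2. ]
0.24 [-0.1 -1.6  0.5]
0.12 [0.4 0.1 1. ]
32.7
```

View pics/sbc.png

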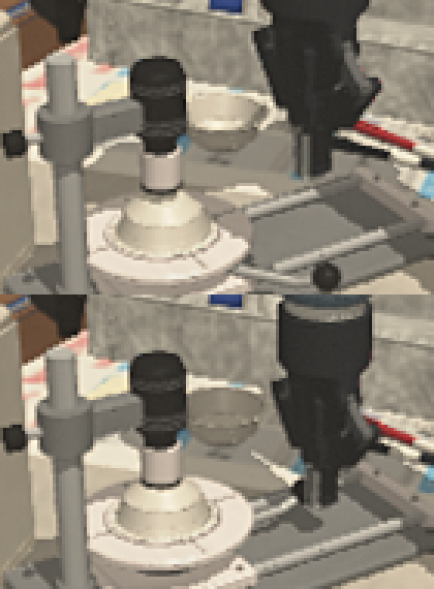

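The lever has swung and the stage has risen. The sleeve (side ≈(211,195)) looks unmoved so far, with the foot close below it. I'll track edges sub-pixel.

```bash
cat >> h.py <<'E'
def vshift(A,B,x0,x1,y0,y1,m=9):
    "vertical shift (px, down +) of patch from A to B"
    k=8; up=lambda im:cv2.resize(cv2.GaussianBlur(im.astype(np.float32).mean(2),(0,0),.6),None,fx=1,fy=k,interpolation=cv2.INTER_CUBIC)
    a=up(A)[y0*k:y1*k,x0:x1]; b=up(B)[(y0-m)*k:(y1+m)*k,x0:x1]
    r=cv2.matchTemplate(b,a,cv2.TM_CCOEFF_NORMED)[:,0]; j=r.argmax(); return (j/k-m).round(2),r.max().round(3)
E
python3 - <<'E'
from h import *
A,B=[cv2.imread(f'pics/side_{c}.png') for c in 'bc']
print(A[180:215,211].mean(1).round(0)); print(B[180:215,211].mean(1).round(0))
print('sleeve/lip',vshift(A,B,205,218,183,203),vshift(A,B,206,217,196,204))
print('tube',vshift(A,B,203,219,160,186))
print('pot',vshift(A,B,196,232,206,222), vshift(A,B,190,240,214,236))
i=dict(np.load('side0.npz'));i.pop('im'); c=B
print('knob at q.. pred',[ (q,proj(i,[*W(-.135*np.cos(.95-q),.135*np.sin(.95-q)),.048]).round(1)) for q in(.9,1,1.1)])
im,s=cap('side'); 
for d in nets.cut_out('lever_knob','side')[:2]: print(d['score'],d['bbox'])
for d in nets.cut_out('sleeve_rim','side')[:2]: print(d['score'],d['bbox'])
E
```

```text
[ 67.  59.  70.  61.  48.  45.  41.  42.  36.  57. 128. 183. 179. 177.
 177. 177. 177. 179. 179. 184. 170.  88.  60. 118. 130. 157. 220. 224.
 222. 222. 222. 223. 214. 195. 204.]
[ 68.  60.  69.  63.  49.  43.  43.  44.  38.  57. 128. 182. 180. 177.
 177. 177. 178. 179. 179. 183. 168.  81.  87. 192. 229. 223. 222. 223.
 223. 215. 196. 205. 206. 204. 204.]
sleeve/lip (np.float64(-0.12), np.float32(0.976)) (np.float64(-0.62), np.float32(0.914))
tube (np.float64(0.12), np.float32(0.967))
pot (np.float64(-2.62), np.float32(0.717)) (np.float64(-2.88), np.float32(0.84))
knob at q.. pred [(0.9, array([260.4, 205.5])), (1, array([257.5, 203.4])), (1.1, array([254.3, 201.5]))]
0.49 [255.7, 260.0, 40.6, 51.4]
0.43 [241.4, 200.9, 15.4, 16.9]
0.63 [206.0, 189.7, 9.3, 14.2]
```

```bash
cat >> h.py <<'E'
def lip(im):
    "row of white->lip edge (level 125), averaged over columns"
    o=[]
    for x in range(207,216):
        c=im[194:206,x].astype(float).mean(1); j=np.nonzero((c[:-1]>125)&(c[1:]<=125))[0]
        if len(j): o.append(194+j[0]+(c[j[0]]-125)/(c[j[0]]-c[j[0]+1]))
    return np.array(o).round(2)
E
cat > st.py <<'E'
import sys
from h import *
A=cv2.imread('pics/side_b.png'); b=lip(A); print('base',b); i=dict(np.load('side0.npz'))
c=(i['origin'][:2]-HOME); c=c/np.linalg.norm(c)*.016
print('lip bottom row pred',[(z,proj(i,[*(HOME+c),z])[1].round(2)) for z in (.097,.099,.101,.103)])
th,stop=map(float,sys.argv[1:])
while th>stop:
    th-=.06; ctrl.movel(ft(th),feed=.03); ctrl.pause(.25); im,_=cap('side'); l=lip(im)
    d=np.median(b)-np.median(l); print(round(th,2),l,round(d,2),'pot',vshift(A,im[:,:,::-1],190,240,214,236)[0])
    if d>.35: break
cv2.imwrite('pics/side_d.png',im[:,:,::-1]); s=ctrl.state(); print(s['time_s'],s['wrist_force'])
E
python3 st.py .12 -.30
```

```text
base [199.8  200.22 200.38 200.51 200.54 200.56 200.57 200.43 200.32]
lip bottom row pred [(0.097, np.float64(203.71)), (0.099, np.float64(202.95)), (0.101, np.float64(202.19)), (0.103, np.float64(201.43))]
0.06 [199.69 200.18 200.35 200.46 200.49 200.51 200.51 200.38 200.32] 0.05 pot -3.0
0.0 [199.65 200.18 200.34 200.47 200.5  200.5  200.51 200.38 200.31] 0.05 pot -3.25
-0.06 [199.24 200.1  200.25 200.4  200.48 200.37 200.33 200.3  200.11] 0.13 pot -3.38
-0.12 [199.21 200.06 200.21 200.29 200.34 200.34 200.3  200.15 199.62] 0.22 pot -3.62
-0.18 [199.1  199.47 200.16 200.26 200.25 200.3  200.31 199.85 199.45] 0.27 pot -3.88
-0.24 [198.85 199.3  199.62 199.86 199.92 199.96 199.66 199.51 199.38] 0.81 pot -4.0
37.2 [-0.32910332  0.710684   -0.75648558]
```

```bash
python3 - <<'E'
from h import *
ctrl.movel(ft(-.02),feed=.06); ctrl.movel(ft(-.02,.22),feed=.15)
A=cv2.imread('pics/side_b.png'); im,_=cap('side'); print(lip(im),vshift(A,im[:,:,::-1],190,240,214,236))
ctrl.goto(np.array([*W(-.13,.071),.22]),down(np.radians(-39.4))); ctrl.pause(.3)
im,i=cap('wrist'); B=dict(np.load('h0.npz'))['im']; q=(90,115)
v=np.hstack([x[40:190,40:190] for x in (B,im)]); save(v,'end.png',2.6)
for d in nets.cut_out('lever_knob','wrist')[:1]:
    b=d['bbox'];k=onz(i,(b[0]+b[2]/2,b[1]+b[3]/2),.048); print(d['score'],b,own(k[:2]-HOME))
s=ctrl.state();print(s['time_s'],s['wrist_force'])
E
```

```text
[198.81 199.28 199.61 199.85 199.9  199.96 199.64 199.5  199.36] (np.float64(-4.0), np.float32(0.814))
0.89 [170.8, 25.6, 90.6, 56.4] [-98.93243232 -43.43676528]
40.4 [ 0.57797188 -0.52900553  0.06507856]
```

View pics/end.png

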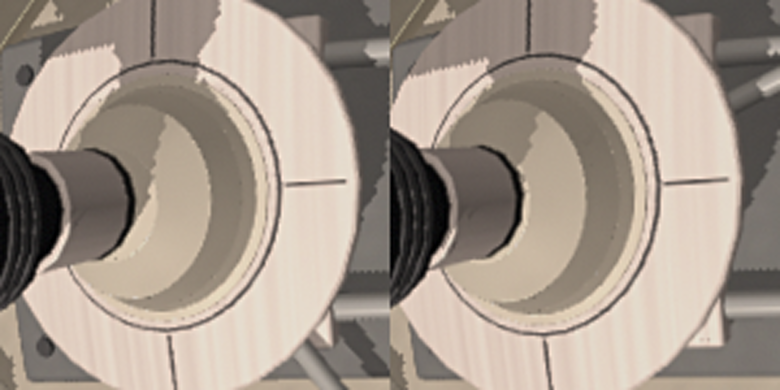

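```bash
python3 - <<'E'
from h import *
im,i=cap('wrist')
for z in (.0700,.0706,.0712):
    s,sc=fit(im,i,HOME,[(.0445,z,'line'),(.07,z,'edge')],.009); p,_=fit(im,i,s,[(.0405,z+.0005,'edge')],.006); print(z,s,sc,'vs home fit',own(s-np.array([.5857,-.2152])))
B=dict(np.load('h0.npz'),fish=True)['im']
# gap ring->rim on the camera side and the sides, from radial profiles
g=im.astype(float).mean(2).astype(np.float32); s,_=fit(im,i,HOME,[(.0445,.0706,'line'),(.07,.0706,'edge')],.009)
for t in (120,150,180,210,240):
    d=np.cos(np.radians(t))*E1+np.sin(np.radians(t))*E2
    print(t,[int(sub(g,np.array([proj(i,[*(s+d*r),.0706])]))[0]) for r in np.arange(.036,.047,.0007)])
E
```

```text
0.07 [ 0.58610958 -0.21478996] 52.49498 vs home fit [ 0.57681961 -0.05623151]
0.0706 [ 0.58580958 -0.21508996] 51.064705 vs home fit [ 0.15458038 -0.01483059]
0.0712 [ 0.58580958 -0.21518996] 48.75747 vs home fit [ 0.07730703 -0.07830364]
120 [138, 139, 162, 198, 208, 206, 204, 197, 199, 203, 191, 139, 102, 168, 207, 213]
150 [134, 157, 189, 203, 204, 201, 196, 189, 202, 211, 202, 125, 100, 146, 202, 211]
180 [135, 173, 194, 200, 199, 194, 174, 186, 202, 211, 193, 132, 93, 143, 155, 133]
210 [148, 186, 202, 201, 199, 178, 154, 196, 211, 213, 187, 127, 108, 179, 207, 209]
240 [117, 126, 130, 130, 144, 167, 184, 205, 216, 216, 201, 131, 118, 177, 210, 207]
```

```bash
python3 -c "
from h import *
print(ctrl.hand_in(), ctrl.state()['time_s'])"
```

```text
the job is handed in; nothing more can be done
the job is handed in; nothing more can be done
```

I handed the job in at about 41 s: the gallipot is within about 1 mm of the ring's centre, the stage is home against its stop, the sleeve is lifted by about 2 mm, and the arm is clear of everything; no verdict came back.

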